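Photograph the large watch from the box

TASK

Press the push-button catch of the watch box so that its lid springs ajar, open the lid right up, then draw the larger of the two watches straight up out of its slot by its display paddle and hold it up for the phone to photograph: upright, its dial level with the phone's front lens, squarely facing it and about 15 cm in front of it. Finish while still holding it there, still; leave the box open with the smaller watch in its slot, and do not disturb the other things on the dresser.

Things in the scene. Friction and masses are not known exactly. Their poses are not given: they have to be found in the camera images.
- box: Fixed brown leatherette-look watch box, 130 (x, depth) x 150 (y, width) x 102 mm high when shut. Origin: centre of its underside; -x is its front (to the robot at yaw 0), z up. Base tray with a 50 mm high rim, a lid (52 mm deep shell, 5 mm walls) above it. Inside, a lining block with its top at z = 34 mm has two slots, one watch paddle in each; which is in which varies.
- slot_left (a point): Centre of the left slot's floor, at box (5, 35, 14) mm, axes as the box's; the slot is 20 mm deep, 46 mm long (x) and 10 mm wide (y) plus about 3 mm of play.
- slot_right (a point): Centre of the right slot's floor, at box (5, -35, 14) mm; the same slot.
- lid_hinge (a point): Middle of the lid's hinge axis, at box (65, 0, 50) mm, on the box's far side; the axis runs along the box's y.
- catch (a joint): Push button on a ledge in front of the box, near its left (+y) end: travel in m, 0 = up, 0.006 = fully down. Pressed straight down; about 5 N takes it fully down. From about 4 mm on it frees the latched lid; it springs back when let go.
- catch_top (a point): Centre of the button's round steel top (20 mm across), at box (-86, 50, 46) mm when up; it can be pressed from above with closed fingers.
- lid (a joint): Lid angle in rad: 0 = shut (latched), grows as it opens, stop at 1.75 (100 degrees). When the catch is pressed the lid springs up to about 0.32; from there on its stiff balanced hinge stays at whatever angle it is left (about 0.5 N at the tab moves it). Stood open it reaches 21 cm above the dresser top.
- lid_tab (a point): On the lid's pull tab: a tongue 28 mm long, 26 mm wide (along box y), 10 mm thick, out of the middle of the lid's front just above the rim. The point is inside it, 16 mm out from the lid's front; when shut 146 mm in front of the hinge and 6 mm above it. Can be pinched across the 26 mm from above; it pivots between the pads as the lid swings.
- watch_large: The larger watch on its grey plastic display paddle, 0.09 kg, loose, standing in a slot with axes as the box's. Paddle 46 mm wide (x) x 10 thick (y) x 78 tall; origin at the centre of its underside, z up. The watch (36 mm across) is fixed on its +y face, 8 mm proud, 21 to 57 mm above the origin; the top 20 mm is a bare tab to grip across the 10 mm.
- watch_large_dial (a point): Centre of the larger watch's dial, at paddle (0, 14, 39) mm; the dial looks along the paddle's +y. Axes as the paddle's.
- watch_small: The smaller watch (24 mm across) on its paddle in the other slot: same foot, thickness and height, but above the 20 mm foot the paddle is only 24 mm wide. Origin at the centre of its underside. Stays where it is.
- phone: Fixed phone standing upright on a small aluminium stand (base 85 x 90 mm); phone 72 mm wide, top at z = 180 mm. Origin: under the phone on the dresser top; its screen and front lens look along its -x.
- phone_lens (a point): The phone's front lens, centred in the top of its screen, at phone (-5, 0, 170) mm; axes as the phone's, so it looks along -x: a point 15 cm in front of it is at (-150, 0, 0) mm here.
- dish: Aluminium keyring dish, 104 mm across, 18 mm high, loose; origin at the centre of its underside. Bystander.
- brush: Wooden shoe brush, 150 (its x) x 48 x 42 mm, loose; origin at the centre of its underside. Bystander.
- owl: Ceramic owl, 54 mm across, 74 mm tall, loose; origin at the centre of its underside. Bystander.
- cologne: Glass cologne flask, 34 x 60 x 112 mm, loose; origin at the centre of its underside. Bystander.
Not all that is in view belongs to the job. Leave any green or purple look-alike of the box alone. What is shaped like the phone but orange is not meant.

How it is judged:
On the way, in this order (a step that is already met when the one before it is completed fails the run):
1. the catch button is pressed down (value of joint catch above 0.004 m), for 0.02 s.
2. the lid is opened right up (more than 1.2 rad) (value of joint lid above 1.2 rad), for 0.2 s.
3. the larger watch is drawn out of its slot in the fingers (z of watch_large in the frame of box above 0.045 m and contact force between the fingers and watch_large above 1 N), for 0.2 s.
At the end, for the whole second after the job is handed in: Larger watch gripped, still, upright within 0.25 rad, free of phone and box; dial 9 to 21 cm before the lens, within 4 cm of its axis sideways and in height, and facing it (lens within 45 mm sideways of the dial axis); lid open over 1.1 rad; smaller watch down in its slot (contact force between the fingers and watch_large above 1 N and x of watch_large_dial in the frame of phone_lens between -0.21 and -0.09 m and y of watch_large_dial in the frame of phone_lens between -0.04 and 0.04 m and z of watch_large_dial in the frame of phone_lens between -0.04 and 0.04 m and y of phone_lens in the frame of watch_large above 0.08 m and x of phone_lens in the frame of watch_large between -0.045 and 0.045 m and angle between watch_large's own z axis and vertical below 0.25 rad and linear speed of watch_large below 0.03 m/s and contact force between watch_large and phone below 0.05 N and contact force between watch_large and box below 0.05 N and value of joint lid above 1.1 rad and z of watch_small in the frame of box below 0.02 m and angle between watch_small's own z axis and vertical below 0.2 rad); the arm keeps its last pose, push and grip.
It fails at once if the dish is pushed more than 3 cm or tipped over (distance of dish from where it was at the start of the episode above 0.03 m or angle between dish's own z axis and vertical above 0.5 rad).
It fails at once if the brush is pushed more than 3 cm or tipped over (distance of brush from where it was at the start of the episode above 0.03 m or angle between brush's own z axis and vertical above 0.5 rad).
It fails at once if the owl is pushed more than 3 cm or tipped over (distance of owl from where it was at the start of the episode above 0.03 m or angle between owl's own z axis and vertical above 0.5 rad).
It fails at once if the cologne is pushed more than 3 cm or tipped over (distance of cologne from where it was at the start of the episode above 0.03 m or angle between cologne's own z axis and vertical above 0.5 rad).
It fails at once if the smaller watch is pulled out of its slot (z of watch_small in the frame of box above 0.03 m).
It also fails if it takes over 67 s, if anything falls off the work surface, if the arm or the gripper's body presses on something with over 40 N, if the wrist force passes 120 N, or if a joint passes its speed limit or range.

ROBOT

A 7-joint arm with a two-finger parallel gripper is mounted at the origin on the work surface. World frame = base frame: x ahead of the robot, y to its left, z up, the work surface at z = 0. Lengths are in m, angles in rad, forces in N, time in s.
With the tool pointing down it reaches from about 0.4 to 0.875 m from the base axis. Payload 6.5 kg.
Tool frame: the origin (TCP) lies at the very end of the fingers, on their centre line; the grasp point (between the pads) lies robot.grip_point_offset behind it (robot.grip_point_offset is the distance from the TCP to the grasp point, in m); z points along the fingers, y is the line along which they close (so a half turn about z gives the same grasp; the last joint's range is limited). The gripper opens to 88 mm and grips with 3 to 60 N. Pads are 18 mm wide; open, the fingers measure 123 mm over their backs; the gripper's body (75 mm by 187 mm) begins 45 mm behind the grasp point.
Start: joints at [-1.34, 0.536, -0.004, 1.538, 0.003, 1.067, -0.071], TCP at [0.19, 0.622, 0.239] pointing down, gripper open.
Joint ranges: [-2.7, 2.7], [-0.37, 2.16], [-1.27, 1.26], [0.24, 2.4], [-1.31, 4.45], [0.19, 1.91], [-2.76, 2.76]. Speed limits (rad/s): [2.39, 2.39, 3.14, 3.14, 3.14, 3.14, 3.14].

INTERFACE

Orientations are given as a unit quaternion [x, y, z, w].
In Python, from plant import robot gives the robot as it stands. The module is installed in compiled form; this text tells all that it offers.
- The arm moves only by the shell command python3 -m pendant 'ROWS'. ROWS is JSON, a list of rows, each an object of numbers: "hand": the opening, from -1 (shut) to 1 (fully open); "dx", "dy", "dz": the shift along the tool's x, y, z in units of 25 mm (1.0 is 25 mm); "roll": the turn about the tool's z in units of 6 degrees (1.0 is 6 degrees). In form: [{"hand": .., "dx": .., "dy": .., "dz": .., "roll": ..}, ...]. A call has 1 to 8 rows; each row shifts and turns the commanded pose from where the row before left it, along the tool's axes as they then stand; what a row does not reach is not made up. A row lasts 1/12 s, in which the tool goes at most 41.7 mm and 7.16 degrees, less where a joint would pass 70% of its speed; a pose out of reach is approached as far as the arm can. A call is refused whole if a number of a shift passes 1 or a number of a turn 1, either way. A call with a gripper value outside its range is refused whole. The fingers move at their own pace and stop on an object; the grip force is fixed at half the most. Time passes only in rows, so rows that do not move let the fingers close. It gives the time, the measured TCP pose, the force, the opening and the grip force at its end, in the units of the state.
- robot.get_state(): the state, without advancing time (a new reading comes with each control period).
- robot.grab_frame(name): name is "side" or "top" or "wrist"; returns (picture, depth): 384x512x3 uint8, red, green, blue; 384x512 float32, m along the optical axis (not along the pixel's ray), 0 where there is no reading.
- robot.camera_model(name): a dict with "fx", "fy", "cx", "cy" (pixels), "extrinsics" (4x4, takes a point from world to camera coordinates); the wrist camera has in their place "tool_from_camera" (4x4, takes a point from camera to tool coordinates, whose origin is the TCP and whose axes are the flange's). Camera axes: x right, y up, looking along -z (the intrinsics and any distortion apply to the point x, -y, -z); pixel columns grow to the right and rows downward; lengths in m; the calibration is good to about 2 mm. The wrist camera is an equidistant fisheye: a pixel r from the principal point sees the ray r / f radians off the axis. A picture is of the moment at which its call begins: read the wrist's pose just before it. camera_model takes no time and is no camera call.
- robot.hand_in(): hands the job in; it is judged then, once.
Trained networks look in the newest picture that a camera, given by its name, has taken for a name from the list of things; names that differ only in an ending like _2 or _b are one class to them, and where a whole thing is asked for, a point or a joint stands for the part that bears it (a point fixed in the world has none). Each returns a list of dicts, best first, with "confidence" (0 to 1); they miss things now and then, are a little off and sometimes report something else, mostly with a low value. They report only what shows in the picture. A call takes as long as a camera call. They do not tell look-alikes from the thing itself.
- robot.outline_of(camera, name): "region" (384x512 bool, what is visible of it) and "xy" ([column, row] in pixels, amid what is visible of it).
The state is a dict: "time": time; "q": joint angles; "joint_velocities": joint speeds; "joint_torque": joint torques, N m; "tcp_pos": TCP position; "tool_rot": TCP orientation; "ft_force": force on the tool from outside, world axes, zero at the start; "torque": the same for the moment, N m; "finger_gap": opening from 0.0 (shut) to 1.0 (fully open); "grip_force": force on a finger pad.
Only numpy, scipy, OpenCV 4.12 (cv2) and the standard library are available. Lean on these libraries where they do the work, as an engineer would, in place of code of your own. Each camera call takes 0.05 s, during which the arm holds its last target. There are 200 camera calls.

## Working session

There is one attempt and no reset: what is moved stays moved. The work goes in short steps, Python scripts to look and compute and a shell command to move; the robot and the scene stay as the last step left them, time stands still between calls to the robot, and variables do not carry over. Pictures are saved under pics/ and viewed, at most 10 in all, crops included, and the job is handed in when it is done.

```bash
mkdir -p pics
cat > h.py <<'E'
import numpy as np, cv2
from plant import robot
from scipy.spatial.transform import Rotation as R
def cloud(cam):
    """picture, world xyz per pixel"""
    s=robot.get_state(); m=robot.camera_model(cam); im,d=robot.grab_frame(cam)
    v,u=np.mgrid[0:384,0:512]
    x=(u-m['cx'])/m['fx']; y=(v-m['cy'])/m['fy']
    p=np.stack([x*d,-y*d,-d],-1)
    T=np.linalg.inv(m['extrinsics'])
    w=p@T[:3,:3].T+T[:3,3]; w[d<=0]=np.nan
    return im,w
def save(n,im): cv2.imwrite('pics/'+n,cv2.cvtColor(im,cv2.COLOR_RGB2BGR))
E
python3 - <<'E'
from h import *
print(robot.get_state()); print(robot.grip_point_offset)
for c in('side','top'):
    m=robot.camera_model(c); print({k:(np.round(v,3).tolist()) for k,v in m.items()})
    im,w=cloud(c); save(c+'0.png',im); np.save(c+'0.npy',w)
    for n in('box','catch_top','lid_tab','watch_large','watch_small','phone','phone_lens','dish','brush','owl','cologne'):
        for o in robot.outline_of(c,n)[:3]:
            r=o['region']; p=w[r]; p=p[~np.isnan(p[:,0])]
            print(c,n,round(o['confidence'],2),np.round(o['xy']),r.sum(),np.round(np.median(p,0),3),np.round(np.percentile(p,[2,98],axis=0),3).tolist() if len(p) else '')
E
```

```text
{'time': 0.0, 'q': array([-1.34022503,  0.53716953, -0.00443656,  1.53880546,  0.00261417,
        1.06729921, -0.07116923]), 'joint_velocities': array([-1.61972469e-03, -1.53322678e-03,  9.68982577e-05, -1.09172996e-03,
       -8.77900732e-05, -1.53734365e-04,  6.70403445e-04]), 'joint_torque': array([ 3.42058252e-05, -5.70964015e+01,  9.91069414e-01, -2.51607263e+01,
       -5.62496181e-02,  1.77110103e-02,  1.60319737e-04]), 'tcp_pos': array([0.18993107, 0.62102158, 0.2378633 ]), 'tool_rot': array([ 1.47788439e-01,  9.89018642e-01, -8.36078079e-04, -5.59029010e-05]), 'ft_force': array([ 0.83756277, -0.58540738,  0.68066824]), 'torque': array([ 0.02511282,  0.01313285, -0.02034166]), 'grip_force': 0.0, 'finger_gap': 1.0035016136967396}
0.0187
{'fx': 423.355, 'fy': 423.355, 'cx': 261.936, 'cy': 195.482, 'extrinsics': [[0.852, -0.523, 0.015, -0.467], [0.276, 0.474, 0.836, -0.229], [-0.444, -0.708, 0.548, -1.038], [0.0, 0.0, 0.0, 1.0]]}
side box 0.79 [307. 242.] 4179 [ 0.543 -0.227  0.084] [[0.482, -0.279, -0.001], [0.635, -0.111, 0.103]]
side box 0.71 [265. 357.] 5731 [ 0.276 -0.452 
[... 2797 characters left out ...]
1]]
top phone_lens 0.94 [157. 255.] 666 [0.332 0.308 0.011] [[0.278, 0.27, 0.002], [0.366, 0.364, 0.181]]
top phone_lens 0.89 [149. 210.] 639 [0.472 0.347 0.01 ] [[0.428, 0.309, -0.001], [0.512, 0.414, 0.181]]
top dish 0.87 [215. 243.] 613 [0.374 0.106 0.007] [[0.329, 0.06, -0.001], [0.419, 0.151, 0.02]]
top brush 0.66 [209. 181.] 499 [0.591 0.142 0.042] [[0.524, 0.11, 0.036], [0.66, 0.172, 0.048]]
top brush 0.46 [303. 191.] 1848 [ 0.564 -0.187  0.102] [[0.492, -0.267, 0.032], [0.637, -0.116, 0.107]]
top owl 0.6 [207. 141.] 158 [0.744 0.144 0.058] [[0.725, 0.126, 0.02], [0.766, 0.167, 0.069]]
top cologne 0.65 [244. 134.] 246 [0.755 0.016 0.077] [[0.738, -0.013, 0.007], [0.784, 0.047, 0.116]]
```

Run:
```python
import cv2,numpy as np
t=cv2.imread('pics/top0.png');s=cv2.imread('pics/side0.png')
a=cv2.resize(s[130:384,120:400],None,fx=2.1,fy=2.1)[:560]
b=cv2.resize(t[110:330,120:440],None,fx=2.5,fy=2.5)
cv2.imwrite('pics/sidec.png',a);cv2.imwrite('pics/topc.png',b)
```

```text
(no output)
```

View pics/sidec.png

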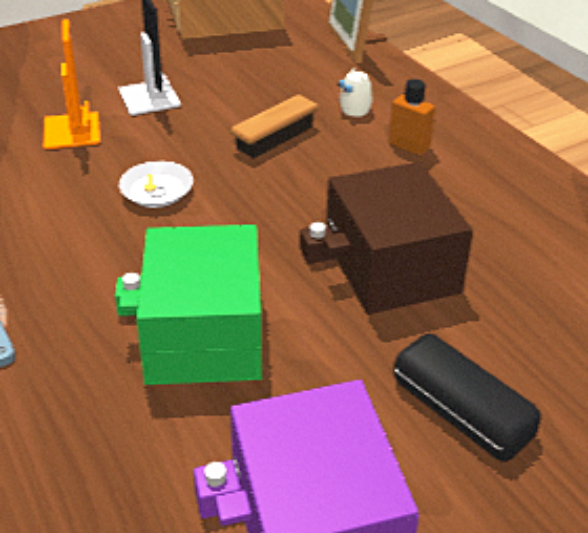

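View pics/topc.png

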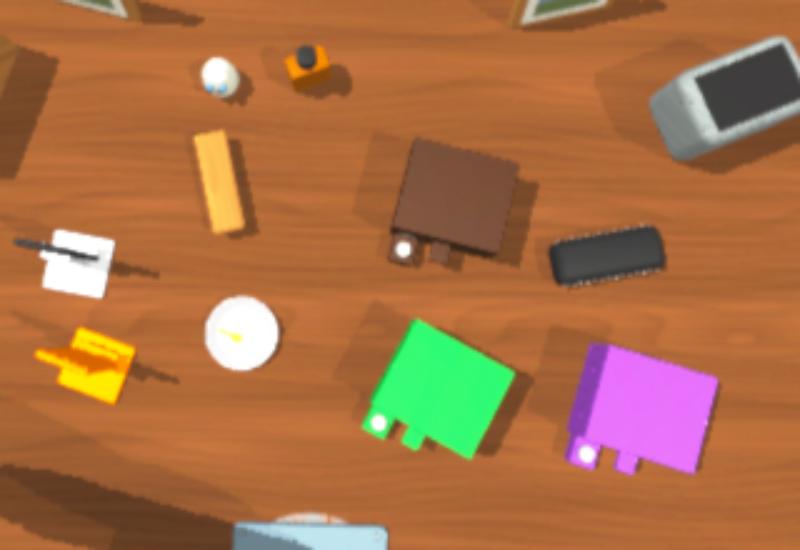

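The brown box is at top-crop (455,195), with green and purple look-alikes. The dark phone on its aluminium stand is at top-crop (80,262), with the orange one below it. The brown box and the dark phone fit the description. Next I fit their poses.

Run:
```python
from h import *
t=np.load('top0.npy').reshape(-1,3); s=np.load('side0.npy').reshape(-1,3)
ti=cv2.imread('pics/top0.png').reshape(-1,3); si=cv2.imread('pics/side0.png').reshape(-1,3)
def sel(w,lo,hi): return np.all((w>lo)&(w<hi),1)
for n,w in(('top',t),('side',s)):
    p=w[sel(w,[.46,-.3,.088],[.68,-.08,.115])]
    r=cv2.minAreaRect(p[:,:2].astype('f4')*1000); print(n,'lid',len(p),r,np.median(p[:,2]))
    b=(ti if n=='top' else si)
    m=sel(w,[.45,-.17,.035],[.52,-.09,.06])&(b.min(1)>140); q=w[m]; print('button',m.sum(),q.mean(0),np.median(q,0))
    m=sel(w,[.45,-.23,.045],[.53,-.14,.066]);q=w[m]; r=cv2.minAreaRect(q[:,:2].astype('f4')*1000); print('tab?',r,np.percentile(q,[5,50,95],axis=0).round(3).tolist())
    for lo,hi in((.12,.2),(.03,.12),(-.01,.02)):
        m=sel(w,[.40,.28,lo],[.54,.45,hi])
        if lo<0: m&=(b.min(1)>130)
        q=w[m]
        if len(q)>5: print('phone',lo,len(q),cv2.minAreaRect(q[:,:2].astype('f4')*1000),q.mean(0).round(3),q.max(0).round(3))
    m=sel(w,[.40,.28,.02],[.54,.45,.2]); np.savetxt(n+'ph.txt',np.c_[w[m],b[m]],fmt='%.3f')
im=np.hstack([cv2.resize(cv2.imread('pics/side0.png')[120:200,140:220],None,fx=5,fy=5),cv2.resize(cv2.imread('pics/top0.png')[185:245,110:170],(400,400))])
cv2.imwrite('pics/ph.png',im)
```

```text
top lid 1646 ((571.7501831054688, -195.14697265625), (150.5651092529297, 130.93177795410156), 76.84777069091797) 0.10265689356927066
button 24 [ 0.49951538 -0.12586158  0.04578997] [ 0.49960438 -0.12592857  0.04550451]
tab? ((493.8293762207031, -181.93577575683594), (78.47066497802734, 28.079607009887695), 76.98617553710938) [[0.483, -0.212, 0.051], [0.498, -0.178, 0.062], [0.512, -0.162, 0.065]]
phone 0.12 83 ((482.1267395019531, 347.7047119140625), (68.68519592285156, 9.803988456726074), 80.51036834716797) [0.481 0.343 0.172] [0.49  0.382 0.186]
phone 0.03 111 ((483.1012268066406, 345.177734375), (64.95304870605469, 30.369672775268555), 81.93779754638672) [0.48  0.34  0.071] [0.502 0.376 0.119]
phone -0.01 455 ((472.4906311035156, 359.38818359375), (107.01557922363281, 90.5466537475586), 80.65709686279297) [0.466 0.351 0.007] [0.521 0.411 0.017]
side lid 2007 ((569.6416015625, -193.77752685546875), (156.4276123046875, 131.30694580078125), 77.06475067138672) 0.1003459579134861
button 39 [ 0.4975485  -0.12848265  0.04298234] [ 0.4964126  -0.13009429  0.04373125]
tab? ((492.1510009765625, -181.92239379882812), (91.12979125976562, 30.31592559814453), 76.67762756347656) [[0.48, -0.223, 0.048], [0.498, -0.183, 0.059], [0.514, -0.15, 0.064]]
phone 0.12 129 ((478.89703369140625, 349.41326904296875), (75.0445327758789, 9.991837501525879), 82.08837890625) [0.476 0.341 0.154] [0.487 0.387 0.18 ]
phone 0.03 218 ((480.3177185058594, 347.9832458496094), (72.21258544921875, 31.769746780395508), 76.62970733642578) [0.472 0.335 0.076] [0.5   0.385 0.12 ]
phone -0.01 293 ((473.3215026855469, 366.96588134765625), (124.1148452758789, 90.29103088378906), 80.81913757324219) [0.463 0.345 0.006] [0.528 0.421 0.019]
```

View pics/ph.png

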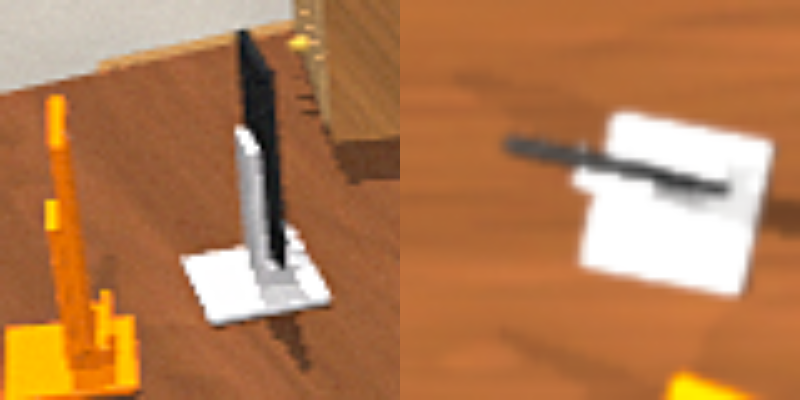

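Run:
```python
from h import *
m=robot.camera_model('wrist'); print({k:np.round(v,4).tolist() for k,v in m.items()})
im,d=robot.grab_frame('wrist'); save('w0.png',im)
for n in('phone','phone_lens'):
  for o in robot.outline_of('wrist',n)[:3]: print(n,o['confidence'],o['xy'],o['region'].sum())
```

```text
{'fx': 297.3186, 'fy': 297.3186, 'cx': 254.7882, 'cy': 195.2262, 'tool_from_camera': [[-0.0005, 0.9522, 0.3056, 0.0785], [1.0, 0.0003, 0.0005, 0.0009], [0.0003, 0.3056, -0.9522, -0.1454], [0.0, 0.0, 0.0, 1.0]]}
phone 0.67 [159.0, 346.2] 898
phone 0.57 [110.1, 274.3] 96
phone_lens 0.58 [108.5, 274.9] 87
phone_lens 0.56 [162.6, 338.0] 836
```

View pics/w0.png

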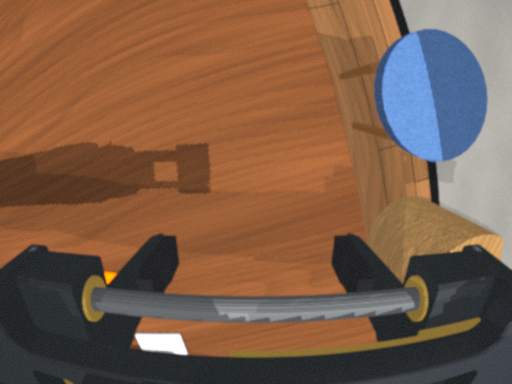

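The phone's tall support is on its -x side and a low lip on its +x side, so the screen seems to face +x. I'll confirm that from close by. The box fits centre (0.571,-0.195), yaw -13.1°, with the button at (0.4985,-0.127), so I go to the catch now.

```bash
python3 -m pendant '[{"hand":-1,"dx":-1,"dy":-1,"dz":-0.6,"roll":-0.65},{"hand":-1,"dx":-1,"dy":-1,"dz":-0.6},{"hand":-1,"dx":-1,"dy":-1},{"hand":-1,"dx":-1,"dy":-1},{"hand":-1,"dx":-1,"dy":-1},{"hand":-1,"dx":-1,"dy":-1},{"hand":-1,"dx":-1,"dy":-1},{"hand":-1,"dx":-1,"dy":-1}]'; python3 -m pendant '[{"hand":-1,"dx":-1,"dy":-1},{"hand":-1,"dx":-1,"dy":-1},{"hand":-1,"dx":-1,"dy":-1},{"hand":-1,"dx":-1,"dy":-1},{"hand":-1,"dx":-1,"dy":-1},{"hand":-1,"dx":-1,"dy":-1},{"hand":-1,"dx":-1,"dy":-1},{"hand":-1,"dx":-1,"dy":-1}]'; python3 -m pendant '[{"hand":-1,"dx":-1,"dy":-1},{"hand":-1,"dx":-1,"dy":-1},{"hand":-1,"dy":-1},{"hand":-1,"dy":-1},{"hand":-1,"dy":-1},{"hand":-1,"dy":-1},{"hand":-1,"dy":-1},{"hand":-1}]'
cat >> h.py <<'E'
YAW=np.radians(-13.1); BX=np.array([np.cos(YAW),np.sin(YAW),0]); BY=np.array([-BX[1],BX[0],0]); C=np.array([.571,-.195,0])
def b2w(p): return C+p[0]*BX+p[1]*BY+np.array([0,0,p[2]])
def go(p):
    """shift to bring the TCP to world p, in row units"""
    s=robot.get_state(); M=R.from_quat(s['tool_rot']).as_matrix()
    ya=np.degrees(np.arctan2(M[1,1],M[0,1]))
    print('tcp',s['tcp_pos'].round(4),'units',(M.T@(np.array(p)-s['tcp_pos'])/.025).round(2),'y-angle',ya.round(2),'F',s['ft_force'].round(1),'gap',round(s['finger_gap'],3),'grip',round(s['grip_force'],1),'t',round(s['time'],1),'q',s['q'].round(2))
E
python3 -c "
from h import *
go(b2w([-.092,.05,.06]))"
```

```text
tcp [0.1901 0.6216 0.2387] units [-20.31 -25.04   7.15] y-angle 73.0 F [-0.7 -0.2 -0.6] gap 1.0 grip 0.0 t 1.4 q [-1.34  0.54 -0.    1.54  0.    1.07 -0.07]schema error: expected keys hand, dx, dy, dz, roll
schema error: expected keys hand, dx, dy, dz, roll
schema error: expected keys hand, dx, dy, dz, roll
```

All keys are required in every row.

```bash
python3 -m pendant '[{"hand":-1,"dx":-1,"dy":-1,"dz":-0.6,"roll":-0.65},{"hand":-1,"dx":-1,"dy":-1,"dz":-0.6,"roll":0},{"hand":-1,"dx":-1,"dy":-1,"dz":0,"roll":0},{"hand":-1,"dx":-1,"dy":-1,"dz":0,"roll":0},{"hand":-1,"dx":-1,"dy":-1,"dz":0,"roll":0},{"hand":-1,"dx":-1,"dy":-1,"dz":0,"roll":0},{"hand":-1,"dx":-1,"dy":-1,"dz":0,"roll":0},{"hand":-1,"dx":-1,"dy":-1,"dz":0,"roll":0}]'; python3 -m pendant '[{"hand":-1,"dx":-1,"dy":-1,"dz":0,"roll":0},{"hand":-1,"dx":-1,"dy":-1,"dz":0,"roll":0},{"hand":-1,"dx":-1,"dy":-1,"dz":0,"roll":0},{"hand":-1,"dx":-1,"dy":-1,"dz":0,"roll":0},{"hand":-1,"dx":-1,"dy":-1,"dz":0,"roll":0},{"hand":-1,"dx":-1,"dy":-1,"dz":0,"roll":0},{"hand":-1,"dx":-1,"dy":-1,"dz":0,"roll":0},{"hand":-1,"dx":0,"dy":0,"dz":0,"roll":0}]'
python3 -c "
from h import *
go(b2w([-.092,.05,.06]))"
```

```text
time: 2.02
tcp_pos: [0.3382, 0.3787, 0.269]
tool_rot: [0.114, 0.993, 0.0, 0.0]
ft_force: [0.8, 0.0, 0.1]
finger_gap: 0.418
grip_force: 0.0
time: 2.68
tcp_pos: [0.4717, 0.1631, 0.2692]
tool_rot: [0.119, 0.993, -0.001, 0.001]
ft_force: [-0.5, 0.0, -1.0]
finger_gap: 0.002
grip_force: 0.0
tcp [0.4717 0.1631 0.2692] units [ -3.51 -11.     8.4 ] y-angle 76.35 F [-0.5  0.  -1. ] gap 0.002 grip 0.0 t 2.7 q [-0.61  0.24  0.22  1.91 -0.06  1.    0.96]
```

```bash
python3 -m pendant '[{"hand":-1,"dx":-0.5,"dy":-1,"dz":0.2,"roll":-0.1},{"hand":-1,"dx":-0.5,"dy":-1,"dz":0.2,"roll":0},{"hand":-1,"dx":-0.5,"dy":-1,"dz":0.5,"roll":0},{"hand":-1,"dx":-0.5,"dy":-1,"dz":0.5,"roll":0},{"hand":-1,"dx":-0.5,"dy":-1,"dz":0.5,"roll":0},{"hand":-1,"dx":-0.5,"dy":-1,"dz":0.5,"roll":0},{"hand":-1,"dx":-0.5,"dy":-1,"dz":0.5,"roll":0},{"hand":-1,"dx":0,"dy":-1,"dz":0.5,"roll":0}]';python3 -m pendant '[{"hand":-1,"dx":0,"dy":-1,"dz":0.5,"roll":0},{"hand":-1,"dx":0,"dy":-1,"dz":0.5,"roll":0},{"hand":-1,"dx":0,"dy":-1,"dz":0.5,"roll":0},{"hand":-1,"dx":0,"dy":0,"dz":0.5,"roll":0},{"hand":-1,"dx":0,"dy":0,"dz":0,"roll":0},{"hand":-1,"dx":0,"dy":0,"dz":0,"roll":0}]'
cat >> h.py <<'E'
def wcloud():
    s=robot.get_state(); m=robot.camera_model('wrist'); im,d=robot.grab_frame('wrist')
    v,u=np.mgrid[0:384,0:512]; x=(u-m['cx'])/m['fx']; y=(v-m['cy'])/m['fy']
    th=np.hypot(x,y); k=np.tan(th)/np.maximum(th,1e-9)
    p=np.stack([x*k*d,-y*k*d,-d],-1); T=m['tool_from_camera']
    p=p@T[:3,:3].T+T[:3,3]; w=p@R.from_quat(s['tool_rot']).as_matrix().T+s['tcp_pos']; w[d<=0]=np.nan
    return im,w
E
python3 -c "
from h import *
go(b2w([-.092,.05,.06]))
im,w=wcloud(); save('w1.png',im); np.save('w1.npy',w)
for n in('catch_top','lid_tab','box'):
  for o in robot.outline_of('wrist',n)[:2]:
    q=w[o['region']];q=q[~np.isnan(q[:,0])];print(n,o['confidence'],o['xy'],len(q),np.median(q,0))
p=w.reshape(-1,3);g=im.reshape(-1,3)
m=np.all((p>[.46,-.17,.035])&(p<[.53,-.09,.06]),1)&(g.min(1)>140);print('btn',m.sum(),p[m].mean(0),b2w([-.086,.05,.046]))
"
```

```text
time: 3.35
tcp_pos: [0.512, -0.0456, 0.1835]
tool_rot: [0.109, 0.994, -0.0, 0.001]
ft_force: [1.1, -0.6, 0.4]
finger_gap: 0.005
grip_force: 0.0
time: 3.85
tcp_pos: [0.4937, -0.1168, 0.1336]
tool_rot: [0.109, 0.994, 0.0, -0.0]
ft_force: [-0.3, 0.5, 0.0]
finger_gap: -0.0
grip_force: 0.0
tcp [ 0.4937 -0.1168  0.1336] units [-0.04 -0.35  2.94] y-angle 77.5 F [-0.3  0.5  0. ] gap -0.0 grip 0.0 t 3.9 q [-0.08  0.46  0.28  2.01 -0.19  0.7   1.68]
catch_top 0.77 [243.8, 206.5] 481 [ 0.49993453 -0.12417655  0.0453831 ]
lid_tab 0.88 [148.4, 255.7] 8154 [ 0.51008072 -0.20271218  0.09295992]
lid_tab 0.78 [118.5, 41.5] 16482 [ 0.35224345 -0.17086529  0.10131333]
box 0.86 [127.6, 40.0] 17539 [ 0.35280688 -0.16677928  0.10124913]
box 0.75 [6.1, 79.3] 859 [ 0.2963819  -0.37844722  0.00606394]
btn 457 [ 0.50202958 -0.12466315  0.04511415] [ 0.49857063 -0.12680919  0.046     ]
```

View pics/w1.png

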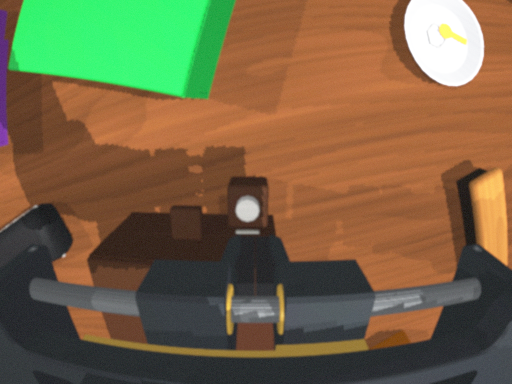

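The button is at (247,208) and the tab at (186,222), which agrees with the fit. Now press.

```bash
python3 -m pendant '[{"hand":-1,"dx":0,"dy":-0.33,"dz":1,"roll":0},{"hand":-1,"dx":0,"dy":0,"dz":1,"roll":0},{"hand":-1,"dx":0,"dy":0,"dz":0.8,"roll":0},{"hand":-1,"dx":0,"dy":0,"dz":0.5,"roll":0},{"hand":-1,"dx":0,"dy":0,"dz":0.25,"roll":0},{"hand":-1,"dx":0,"dy":0,"dz":0.2,"roll":0},{"hand":-1,"dx":0,"dy":0,"dz":0,"roll":0}]'
python3 -c "
from h import *
go(b2w([-.092,.05,.06]))"
```

```text
time: 4.63
tcp_pos: [0.4917, -0.1246, 0.0406]
tool_rot: [0.109, 0.994, 0.001, -0.001]
ft_force: [-3.5, 1.8, 4.6]
finger_gap: 0.009
grip_force: 2.3
tcp [ 0.4917 -0.1246  0.0406] units [-0.04 -0.02 -0.78] y-angle 77.54 F [-3.5  1.8  4.6] gap 0.009 grip 2.3 t 4.6 q [-0.01  0.63  0.22  2.03 -0.26  0.51  1.75]
```

```bash
python3 -m pendant '[{"hand":-1,"dx":0.6,"dy":0,"dz":-0.6,"roll":0},{"hand":-1,"dx":1,"dy":0,"dz":-1,"roll":0},{"hand":-1,"dx":0.5,"dy":-0.5,"dz":-1,"roll":0},{"hand":1,"dx":0,"dy":-0.5,"dz":-1,"roll":0},{"hand":1,"dx":0,"dy":-0.5,"dz":-0.5,"roll":0},{"hand":1,"dx":0,"dy":-0.5,"dz":0,"roll":0},{"hand":1,"dx":0,"dy":0,"dz":0,"roll":0},{"hand":1,"dx":0,"dy":0,"dz":0,"roll":0}]'
python3 -c "
from h import *
im,w=wcloud(); save('w2.png',im); np.save('w2.npy',w)
p=w.reshape(-1,3);g=im.reshape(-1,3).astype(int)
q=(p-C)@np.c_[BX,BY,[0,0,1]]
m=(abs(q[:,0]+.05)<.06)&(abs(q[:,1])<.08)&(q[:,2]>.03)&(q[:,2]<.17)
q=q[m]
for y0 in np.arange(-.07,.03,.007):
  k=q[abs(q[:,1]-y0)<.003]
  print(round(y0,3),len(k),[ (np.round(kk[:,0].min()*1000),np.round(np.median(kk[kk[:,0]<kk[:,0].min()+.004,2])*1000), np.round(kk[:,2].max()*1000)) for kk in [k] if len(kk)])
im2,w2=cloud('side'); save('s2.png',im2);np.save('s2.npy',w2)
go(b2w([-.072,0,.092]))
"
```

```text
time: 5.3
tcp_pos: [0.4304, -0.1629, 0.1432]
tool_rot: [0.109, 0.994, 0.0, 0.001]
ft_force: [0.1, 0.1, -1.0]
finger_gap: 0.362
grip_force: 0.0
-0.07 0 []
-0.063 0 []
-0.056 0 []
-0.049 42 [(np.float64(-39.0), np.float64(103.0), np.float64(104.0))]
-0.042 184 [(np.float64(-56.0), np.float64(104.0), np.float64(106.0))]
-0.035 193 [(np.float64(-55.0), np.float64(104.0), np.float64(105.0))]
-0.028 298 [(np.float64(-63.0), np.float64(60.0), np.float64(105.0))]
-0.021 378 [(np.float64(-64.0), np.float64(56.0), np.float64(105.0))]
-0.014 380 [(np.float64(-63.0), np.float64(56.0), np.float64(105.0))]
-0.007 445 [(np.float64(-91.0), np.float64(62.0), np.float64(105.0))]
0.0 493 [(np.float64(-91.0), np.float64(62.0), np.float64(105.0))]
0.007 455 [(np.float64(-91.0), np.float64(62.0), np.float64(106.0))]
0.014 423 [(np.float64(-91.0), np.float64(62.0), np.float64(105.0))]
0.021 374 [(np.float64(-63.0), np.float64(56.0), np.float64(106.0))]
0.028 338 [(np.float64(-63.0), np.float64(57.0), np.float64(106.0))]
tcp [ 0.4302 -0.1619  0.1424] units [-2.91 -0.05  2.01] y-angle 77.55 F [ 0.2 -0.  -0.2] gap 0.449 grip 0.0 t 5.4 q [ 0.01  0.38  0.31  2.12 -0.18  0.67  1.79]
```

View pics/w2.png

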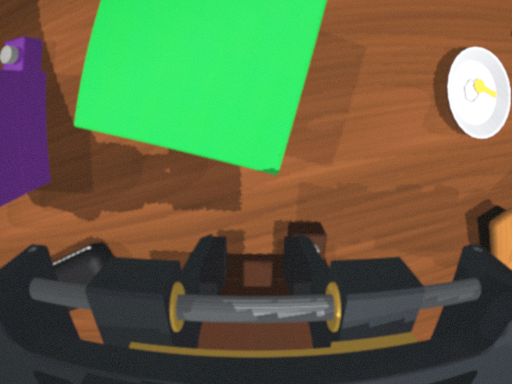

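The lid is still latched: the tab top is at z=62 and the lid top at 105. The gripper body, about 2 mm over the lid, probably held it shut. I press again, then slide frontward with the button held down so the body clears the lid.

```bash
python3 -c "
from h import *
go(b2w([-.095,.05,.06]))"; python3 -m pendant '[{"hand":-1,"dx":-0.7,"dy":0.65,"dz":0,"roll":0},{"hand":-1,"dx":-0.7,"dy":0.65,"dz":0,"roll":0},{"hand":-1,"dx":-0.6,"dy":0.65,"dz":0,"roll":0},{"hand":-1,"dx":0,"dy":0,"dz":0.8,"roll":0},{"hand":-1,"dx":0,"dy":0,"dz":0.8,"roll":0},{"hand":-1,"dx":0,"dy":0,"dz":0.8,"roll":0},{"hand":-1,"dx":0,"dy":0,"dz":0.5,"roll":0},{"hand":-1,"dx":0,"dy":0,"dz":0,"roll":0}]'
python3 -c "
from h import *
go(b2w([-.095,.05,.037]))"
```

```text
tcp [ 0.4302 -0.1619  0.1424] units [-2.01  1.96  3.29] y-angle 77.55 F [ 0.2 -0.  -0.2] gap 0.449 grip 0.0 t 5.4 q [ 0.01  0.38  0.31  2.12 -0.18  0.67  1.79]
time: 6.07
tcp_pos: [0.4874, -0.1245, 0.0672]
tool_rot: [0.108, 0.994, 0.0, -0.003]
ft_force: [-0.1, -0.1, -0.2]
finger_gap: 0.005
grip_force: 0.0
tcp [ 0.4874 -0.1245  0.0672] units [-0.1   0.01  1.21] y-angle 77.59 F [-0.1 -0.1 -0.2] gap 0.005 grip 0.0 t 6.1 q [-0.03  0.58  0.24  2.04 -0.25  0.56  1.74]
```

```bash
python3 -m pendant '[{"hand":-1,"dx":0,"dy":0,"dz":0.7,"roll":0},{"hand":-1,"dx":0,"dy":0,"dz":0.3,"roll":0},{"hand":-1,"dx":0,"dy":0,"dz":0.22,"roll":0},{"hand":-1,"dx":0,"dy":0,"dz":0,"roll":0}]'; python3 -m pendant '[{"hand":-1,"dx":0.12,"dy":0,"dz":0,"roll":0},{"hand":-1,"dx":0.1,"dy":0,"dz":0,"roll":0},{"hand":-1,"dx":0.04,"dy":0,"dz":0,"roll":0},{"hand":-1,"dx":0,"dy":0,"dz":0,"roll":0},{"hand":-1,"dx":0,"dy":0,"dz":0,"roll":0}]'
cat >> h.py <<'E'
def lid():
    """side view: points over the lid plan area, box frame; report height along box x near mid width"""
    im,w=cloud('side'); q=(w.reshape(-1,3)-C)@np.c_[BX,BY,[0,0,1]]
    for x0 in (-.06,-.04,-.02,0,.02,.04,.06,.08):
        k=q[(abs(q[:,0]-x0)<.004)&(q[:,1]<.0)&(q[:,1]>-.07)&(q[:,2]>.03)]
        print(x0,len(k),np.percentile(k[:,2],[50,90]).round(3) if len(k) else '')
    return im
E
python3 -c "
from h import *
go(b2w([-.102,.05,.037]));save('s3.png',lid())"
```

```text
time: 6.4
tcp_pos: [0.4891, -0.1253, 0.0403]
tool_rot: [0.109, 0.994, 0.001, -0.001]
ft_force: [-3.5, 3.3, 11.3]
finger_gap: 0.007
grip_force: 5.1
time: 6.82
tcp_pos: [0.4845, -0.1248, 0.0402]
tool_rot: [0.109, 0.994, -0.0, 0.001]
ft_force: [4.5, -0.9, 6.1]
finger_gap: 0.005
grip_force: 3.0
tcp [ 0.4845 -0.1248  0.0402] units [0.07 0.05 0.13] y-angle 77.5 F [ 4.5 -0.9  6.1] gap 0.005 grip 3.0 t 6.8 q [-0.01  0.62  0.22  2.06 -0.27  0.49  1.76]
-0.06 80 [0.092 0.099]
-0.04 94 [0.133 0.136]
-0.02 70 [0.127 0.129]
0 65 [0.121 0.124]
0.02 55 [0.116 0.117]
0.04 51 [0.11  0.111]
0.06 44 [0.104 0.105]
0.08 9 [0.098 0.099]
```

The lid is up to about 0.29 rad. I back off and then go over the tab.

```bash
python3 -m pendant '[{"hand":-1,"dx":0.8,"dy":0,"dz":-0.4,"roll":0},{"hand":-1,"dx":1,"dy":-0.2,"dz":-1,"roll":0},{"hand":0.3,"dx":0,"dy":-0.4,"dz":-1,"roll":0},{"hand":0.3,"dx":0,"dy":-0.4,"dz":-1,"roll":0},{"hand":0.3,"dx":0,"dy":-0.4,"dz":-0.8,"roll":0},{"hand":0.3,"dx":0,"dy":-0.4,"dz":0,"roll":0},{"hand":0.3,"dx":0,"dy":0,"dz":0,"roll":0}]'
python3 -c "
from h import *
im,w=wcloud(); 
q=(w.reshape(-1,3)-C)@np.c_[BX,BY,[0,0,1]]
for x0 in np.arange(-.1,-.03,.006):
  k=q[(abs(q[:,0]-x0)<.003)&(abs(q[:,1])<.06)&(q[:,2]>.055)&(q[:,2]<.16)]
  if len(k): print(round(x0,3),len(k),np.percentile(k[:,1],[2,98]).round(3),np.percentile(k[:,2],[2,50,98]).round(3))
go(b2w([-.072,.002,.0875]))
"
```

```text
time: 7.45
tcp_pos: [0.4282, -0.1605, 0.1447]
tool_rot: [0.11, 0.994, -0.0, -0.0]
ft_force: [-1.0, -0.2, -0.4]
finger_gap: 0.358
grip_force: 0.0
-0.052 1310 [-0.041  0.046] [0.1   0.105 0.113]
-0.046 1852 [-0.041  0.047] [0.109 0.118 0.125]
-0.04 2 [0.038 0.043] [0.122 0.123 0.124]
tcp [ 0.428  -0.1592  0.1438] units [-3.02 -0.04  2.24] y-angle 77.4 F [-0.8  0.4 -0.5] gap 0.404 grip 0.0 t 7.5 q [-0.    0.37  0.31  2.12 -0.18  0.67  1.78]
```

```bash
python3 -m pendant '[{"hand":0.5,"dx":-1,"dy":0,"dz":0,"roll":0.1},{"hand":0.5,"dx":-1,"dy":0,"dz":0,"roll":0},{"hand":0.5,"dx":-1,"dy":0,"dz":0,"roll":0},{"hand":0.5,"dx":0,"dy":0,"dz":0.6,"roll":0},{"hand":0.5,"dx":0,"dy":0,"dz":0.6,"roll":0},{"hand":0.5,"dx":0,"dy":0,"dz":0.6,"roll":0},{"hand":0.5,"dx":0,"dy":0,"dz":0.4,"roll":0},{"hand":0.5,"dx":0,"dy":0,"dz":0,"roll":0}]'
python3 -m pendant '[{"hand":-1,"dx":0,"dy":0,"dz":0,"roll":0},{"hand":-1,"dx":0,"dy":0,"dz":0,"roll":0},{"hand":-1,"dx":0,"dy":0,"dz":0,"roll":0},{"hand":-1,"dx":0,"dy":0,"dz":0,"roll":0},{"hand":-1,"dx":0,"dy":0,"dz":0,"roll":0}]'
python3 -c "
from h import *
go(b2w([-.072,.002,.0875]))
for a in np.arange(.29,1.6,.1): 
  s,c=np.sin(a),np.cos(a); print(round(a,2), round((.146*(c-np.cos(.29))-.006*(s-np.sin(.29)))/.025,2), round(-(.146*(s-np.sin(.29))+.006*(c-np.cos(.29)))/.025,2))
"
```

```text
time: 8.17
tcp_pos: [0.4999, -0.1742, 0.0862]
tool_rot: [0.114, 0.993, 0.001, -0.003]
ft_force: [0.7, 0.3, 0.2]
finger_gap: 0.751
grip_force: 0.0
time: 8.58
tcp_pos: [0.5028, -0.1757, 0.0901]
tool_rot: [0.114, 0.993, -0.0, 0.001]
ft_force: [1.0, -0.2, 0.2]
finger_gap: 0.395
grip_force: 0.0
tcp [ 0.5028 -0.1757  0.0901] units [ 0.05 -0.05  0.1 ] y-angle 76.9 F [ 1.  -0.2  0.2] gap 0.395 grip 0.0 t 8.6 q [ 0.04  0.57  0.27  1.96 -0.24  0.64  1.81]
0.29 0.0 -0.0
0.39 -0.22 -0.54
0.49 -0.49 -1.06
0.59 -0.81 -1.55
0.69 -1.18 -2.0
0.79 -1.59 -2.42
0.89 -2.04 -2.79
0.99 -2.52 -3.11
1.09 -3.04 -3.39
1.19 -3.58 -3.61
1.29 -4.14 -3.78
1.39 -4.71 -3.89
1.49 -5.3 -3.94
1.59 -5.88 -3.93
```

```bash
python3 -m pendant '[{"hand":-1,"dx":0,"dy":0,"dz":0.05,"roll":0},{"hand":-1,"dx":0,"dy":0,"dz":0,"roll":0},{"hand":-1,"dx":0,"dy":0,"dz":0,"roll":0},{"hand":-1,"dx":0,"dy":0,"dz":0,"roll":0}]'
```

```text
time: 8.92
tcp_pos: [0.5024, -0.1767, 0.0884]
tool_rot: [0.114, 0.993, -0.001, 0.0]
ft_force: [-0.7, -4.6, -0.1]
finger_gap: 0.289
grip_force: 30.0
```

```bash
python3 -m pendant '[{"hand":-1,"dx":-0.22,"dy":0,"dz":-0.54,"roll":0},{"hand":-1,"dx":-0.27,"dy":0,"dz":-0.52,"roll":0},{"hand":-1,"dx":-0.32,"dy":0,"dz":-0.49,"roll":0},{"hand":-1,"dx":-0.37,"dy":0,"dz":-0.45,"roll":0},{"hand":-1,"dx":-0.41,"dy":0,"dz":-0.42,"roll":0},{"hand":-1,"dx":0,"dy":0,"dz":0,"roll":0}]'; python3 -c "
from h import *
go(b2w([.06,.002,.19]))"
```

```text
time: 9.42
tcp_pos: [0.5429, -0.1862, 0.1504]
tool_rot: [0.114, 0.993, -0.001, 0.001]
ft_force: [-1.3, -4.6, -2.0]
finger_gap: 0.292
grip_force: 30.0
tcp [ 0.5429 -0.1862  0.1504] units [-3.58 -0.01 -1.57] y-angle 76.87 F [-1.3 -4.6 -2. ] gap 0.292 grip 30.0 t 9.4 q [ 0.02  0.53  0.3   1.83 -0.21  0.81  1.78]
```

```bash
python3 -m pendant '[{"hand":-1,"dx":-0.45,"dy":0,"dz":-0.37,"roll":0},{"hand":-1,"dx":-0.48,"dy":0,"dz":-0.32,"roll":0},{"hand":-1,"dx":-0.52,"dy":0,"dz":-0.28,"roll":0},{"hand":-1,"dx":-0.54,"dy":0,"dz":-0.22,"roll":0},{"hand":-1,"dx":-0.56,"dy":0,"dz":-0.17,"roll":0},{"hand":-1,"dx":-0.57,"dy":0,"dz":-0.11,"roll":0},{"hand":-1,"dx":-0.59,"dy":0,"dz":-0.05,"roll":0},{"hand":-1,"dx":0,"dy":0,"dz":0,"roll":0}]'; python3 -m pendant '[{"hand":-1,"dx":-0.58,"dy":0,"dz":0.01,"roll":0},{"hand":-1,"dx":-0.2,"dy":0,"dz":0.02,"roll":0},{"hand":-1,"dx":0,"dy":0,"dz":0,"roll":0},{"hand":-1,"dx":0,"dy":0,"dz":0,"roll":0}]'; python3 -c "
from h import *
go(b2w([.06,.002,.19]))"
```

```text
time: 10.08
tcp_pos: [0.632, -0.2072, 0.1862]
tool_rot: [0.114, 0.993, -0.001, -0.0]
ft_force: [-2.7, -3.5, 3.0]
finger_gap: 0.291
grip_force: 30.0
time: 10.42
tcp_pos: [0.6496, -0.2113, 0.1857]
tool_rot: [0.115, 0.993, -0.001, -0.001]
ft_force: [-2.1, -4.7, 1.6]
finger_gap: 0.292
grip_force: 30.0
tcp [ 0.6496 -0.2113  0.1857] units [ 0.81  0.   -0.17] y-angle 76.84 F [-2.1 -4.7  1.6] gap 0.292 grip 30.0 t 10.4 q [ 0.05  0.66  0.31  1.5  -0.22  1.01  1.76]
```

```bash
python3 -m pendant '[{"hand":0.3,"dx":0,"dy":0,"dz":0,"roll":0},{"hand":0.3,"dx":0,"dy":0,"dz":0,"roll":0},{"hand":0.3,"dx":0,"dy":0,"dz":0,"roll":0},{"hand":0.3,"dx":0,"dy":0,"dz":-0.6,"roll":0},{"hand":0.3,"dx":0,"dy":0,"dz":-1,"roll":0},{"hand":0.3,"dx":0,"dy":0,"dz":-0.6,"roll":0},{"hand":0.3,"dx":1,"dy":0,"dz":0,"roll":0},{"hand":0.3,"dx":1,"dy":0,"dz":0,"roll":0}]'; python3 -m pendant '[{"hand":0,"dx":1,"dy":0,"dz":0,"roll":0},{"hand":0,"dx":1,"dy":0,"dz":0,"roll":0},{"hand":0,"dx":0.6,"dy":0,"dz":0,"roll":0},{"hand":0,"dx":0,"dy":0,"dz":0,"roll":0},{"hand":0,"dx":0,"dy":0,"dz":0,"roll":0}]'
python3 -c "
from h import *
im,w=wcloud(); np.save('w4.npy',w); save('w4.png',im)
go(b2w([.005,.035,.1]))
for n in('watch_large','watch_small'):
  for o in robot.outline_of('wrist',n)[:3]:
    k=w[o['region']];k=k[~np.isnan(k[:,0])];q=(k-C)@np.c_[BX,BY,[0,0,1]];print(n,o['confidence'],o['xy'],len(k),np.percentile(q,[3,50,97],axis=0).round(3).tolist())
lid()
"
```

```text
time: 11.08
tcp_pos: [0.6026, -0.1978, 0.2418]
tool_rot: [0.113, 0.994, 0.0, 0.001]
ft_force: [0.4, 0.4, 0.3]
finger_gap: 0.646
grip_force: 0.0
time: 11.5
tcp_pos: [0.5387, -0.1832, 0.2414]
tool_rot: [0.114, 0.994, 0.0, 0.0]
ft_force: [0.9, 0.2, 0.7]
finger_gap: 0.498
grip_force: 0.0
tcp [ 0.5394 -0.1834  0.2413] units [-1.53  1.23  5.66] y-angle 76.95 F [-1.  -0.4 -0.7] gap 0.503 grip 0.0 t 11.6 q [-0.01  0.41  0.34  1.77 -0.16  0.99  1.73]
watch_large 0.64 [284.6, 208.2] 809 [[-0.015, 0.032, 0.027], [0.002, 0.037, 0.083], [0.028, 0.049, 0.093]]
watch_small 0.88 [224.4, 205.2] 576 [[-0.014, -0.037, 0.028], [-0.0, -0.029, 0.064], [0.017, -0.02, 0.092]]
-0.06 768 [0.471 0.603]
-0.04 618 [0.471 0.595]
-0.02 471 [0.475 0.587]
0 141 [0.393 0.577]
0.02 20 [0.033 0.047]
0.04 36 [0.033 0.035]
0.06 110 [0.046 0.051]
0.08 99 [0.177 0.197]
```

View pics/w4.png

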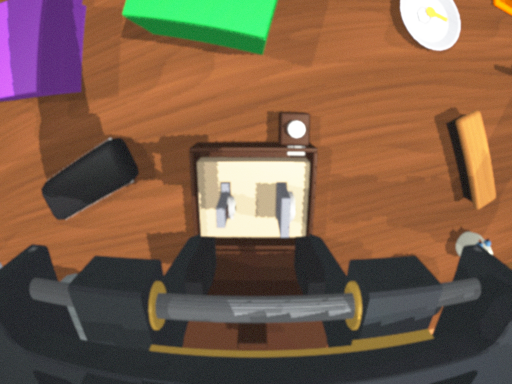

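The lid is open. The candidates are the paddle at (285,208) in the left (+y) slot and the one at (224,205) in the right slot. The former measures about 43 mm wide at the top, so it should be the larger. I confirm that in a crop and get precise tops.

```bash
python3 -c "
from h import *
im=cv2.imread('pics/w4.png')[140:250,185:325]; cv2.imwrite('pics/w4c.png',cv2.resize(im,None,fx=5,fy=5,interpolation=cv2.INTER_CUBIC))
w=np.load('w4.npy').reshape(-1,3); q=(w-C)@np.c_[BX,BY,[0,0,1]]
for s in(1,-1):
  k=q[(q[:,1]*s>.015)&(q[:,1]*s<.06)&(q[:,0]>-.04)&(q[:,0]<.05)&(q[:,2]>.085)&(q[:,2]<.1)]
  print(s,len(k),np.percentile(k,[2,50,98],axis=0).round(4).tolist(), cv2.minAreaRect((k[:,:2]*1000).astype('f4')))
k=q[(q[:,2]>.047)&(q[:,2]<.056)&(abs(q[:,1])<.09)&(q[:,0]<.03)&(q[:,0]>-.07)]
print('rim',np.percentile(k,[1,99],axis=0).round(3).tolist())
"
```

```text
1 392 [[-0.0146, 0.0325, 0.0866], [0.0061, 0.0372, 0.0914], [0.0292, 0.0424, 0.093]] ((7.478727340698242, 37.59504318237305), (10.29959774017334, 45.14990234375), 89.7735595703125)
-1 189 [[-0.0039, -0.0366, 0.0859], [0.006, -0.032, 0.0914], [0.0189, -0.0278, 0.0929]] ((7.655947685241699, -32.1640510559082), (23.530065536499023, 9.09908676147461), 0.49172934889793396)
rim [[-0.062, -0.072, 0.047], [0.029, 0.077, 0.055]]
```

View pics/w4c.png

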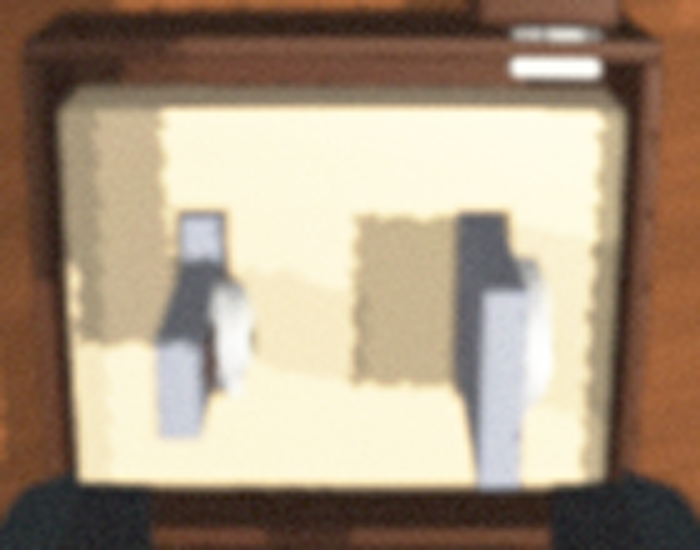

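The right-hand paddle in the crop (285,208 in the full picture) is full width, 45 x 10 mm, with the big dial facing +y, so it is the larger watch, in the left slot. Its top is at (7.5, 37.6, 92) mm in my box frame.

```bash
python3 -m pendant '[{"hand":0,"dx":-0.5,"dy":0.4,"dz":0.3,"roll":0},{"hand":0,"dx":-0.5,"dy":0.5,"dz":0.5,"roll":0},{"hand":0,"dx":-0.5,"dy":0.4,"dz":0.5,"roll":0},{"hand":0,"dx":0,"dy":0,"dz":1,"roll":0},{"hand":0,"dx":0,"dy":0,"dz":1,"roll":0},{"hand":0,"dx":0,"dy":0,"dz":0.6,"roll":0},{"hand":0,"dx":0,"dy":0,"dz":0,"roll":0},{"hand":0,"dx":0,"dy":0,"dz":0,"roll":0}]'
python3 -c "
from h import *
go(b2w([.0075,.0376,.075]))
im,w=cloud('side');im,w2=cloud('top')
for w in(w,w2):
  q=(w.reshape(-1,3)-C)@np.c_[BX,BY,[0,0,1]]
  k=q[(q[:,1]>.015)&(q[:,1]<.06)&(q[:,0]>-.04)&(q[:,0]<.05)&(q[:,2]>.085)&(q[:,2]<.1)]
  print(len(k),np.median(k,0) if len(k) else '')
"
```

```text
time: 12.37
tcp_pos: [0.5824, -0.1609, 0.1428]
tool_rot: [0.114, 0.993, -0.0, -0.001]
ft_force: [0.7, -0.5, 0.2]
finger_gap: 0.501
grip_force: 0.0
tcp [ 0.5824 -0.1609  0.1428] units [-0.17  0.07  2.71] y-angle 76.9 F [ 0.7 -0.5  0.2] gap 0.501 grip 0.0 t 12.4 q [-0.02  0.59  0.29  1.75 -0.22  0.83  1.72]
64 [0.00295341 0.03359304 0.0893471 ]
0
```

```bash
python3 -m pendant '[{"hand":0,"dx":-0.1,"dy":0.03,"dz":0.8,"roll":0},{"hand":0,"dx":0,"dy":0,"dz":0.8,"roll":0},{"hand":0,"dx":0,"dy":0,"dz":0.6,"roll":0},{"hand":0,"dx":0,"dy":0,"dz":0.5,"roll":0},{"hand":0,"dx":0,"dy":0,"dz":0,"roll":0}]'
python3 -m pendant '[{"hand":-1,"dx":0,"dy":0,"dz":0,"roll":0},{"hand":-1,"dx":0,"dy":0,"dz":0,"roll":0},{"hand":-1,"dx":0,"dy":0,"dz":0,"roll":0},{"hand":-1,"dx":0,"dy":0,"dz":0,"roll":0},{"hand":-1,"dx":0,"dy":0,"dz":0,"roll":0},{"hand":-1,"dx":0,"dy":0,"dz":0,"roll":0},{"hand":-1,"dx":0,"dy":0,"dz":0,"roll":0}]'
python3 -c "
from h import *
go(b2w([.0075,.0376,.075]))"
```

```text
time: 12.88
tcp_pos: [0.5842, -0.1604, 0.0747]
tool_rot: [0.114, 0.993, 0.0, -0.001]
ft_force: [0.0, 0.3, 0.4]
finger_gap: 0.5
grip_force: 0.0
time: 13.47
tcp_pos: [0.5854, -0.1607, 0.0766]
tool_rot: [0.114, 0.993, 0.0, 0.0]
ft_force: [-0.9, 0.9, 4.6]
finger_gap: 0.111
grip_force: 30.0
tcp [ 0.5854 -0.1607  0.0766] units [-0.05  0.04  0.06] y-angle 76.9 F [-0.9  0.9  4.6] gap 0.111 grip 30.0 t 13.5 q [ 0.01  0.69  0.26  1.77 -0.25  0.71  1.74]
```

Gripped at 9.8 mm gap and 30 N. I lift straight up and check.

```bash
python3 -m pendant '[{"hand":-1,"dx":0,"dy":0,"dz":-0.3,"roll":0},{"hand":-1,"dx":0,"dy":0,"dz":-0.6,"roll":0},{"hand":-1,"dx":0,"dy":0,"dz":-0.8,"roll":0},{"hand":-1,"dx":0,"dy":0,"dz":-0.8,"roll":0},{"hand":-1,"dx":0,"dy":0,"dz":-0.8,"roll":0},{"hand":-1,"dx":0,"dy":0,"dz":-0.8,"roll":0},{"hand":-1,"dx":0,"dy":0,"dz":-0.8,"roll":0},{"hand":-1,"dx":0,"dy":0,"dz":-0.8,"roll":0}]'; python3 -m pendant '[{"hand":-1,"dx":0,"dy":0,"dz":-0.6,"roll":0},{"hand":-1,"dx":0,"dy":0.5,"dz":-0.6,"roll":0},{"hand":-1,"dx":0,"dy":1,"dz":0,"roll":0},{"hand":-1,"dx":0,"dy":1,"dz":0,"roll":0},{"hand":-1,"dx":0,"dy":1,"dz":0,"roll":0},{"hand":-1,"dx":0,"dy":1,"dz":0,"roll":0},{"hand":-1,"dx":0,"dy":1,"dz":0,"roll":0},{"hand":-1,"dx":0,"dy":1,"dz":0,"roll":0}]'; python3 -m pendant '[{"hand":-1,"dx":0,"dy":1,"dz":0,"roll":-0.5},{"hand":-1,"dx":0,"dy":1,"dz":0,"roll":-0.5},{"hand":-1,"dx":0,"dy":1,"dz":0,"roll":-0.5},{"hand":-1,"dx":0,"dy":1,"dz":0,"roll":-0.5},{"hand":-1,"dx":0,"dy":0,"dz":0,"roll":-1},{"hand":-1,"dx":0,"dy":0,"dz":0,"roll":-1},{"hand":-1,"dx":0,"dy":0,"dz":0,"roll":-1},{"hand":-1,"dx":0,"dy":0,"dz":0,"roll":-1}]'
python3 -c "
from h import *
go([.68,.27,.24])"
```

```text
time: 14.13
tcp_pos: [0.5845, -0.1607, 0.2197]
tool_rot: [0.114, 0.993, -0.0, -0.0]
ft_force: [-0.3, 0.6, -0.9]
finger_gap: 0.113
grip_force: 30.0
time: 14.8
tcp_pos: [0.6215, -0.0014, 0.2487]
tool_rot: [0.114, 0.993, -0.0, -0.0]
ft_force: [0.4, -1.0, -0.9]
finger_gap: 0.113
grip_force: 30.0
time: 15.47
tcp_pos: [0.6367, 0.0975, 0.2484]
tool_rot: [-0.203, 0.979, -0.0, -0.0]
ft_force: [-0.0, 0.5, -0.6]
finger_gap: 0.108
grip_force: 30.0
tcp [0.6367 0.0975 0.2484] units [-4.33  5.64  0.33] y-angle 113.39 F [-0.   0.5 -0.6] gap 0.108 grip 30.0 t 15.5 q [-0.31  0.52  0.13  1.55 -0.07  1.08  1.82]
```

```bash
python3 -m pendant '[{"hand":-1,"dx":0,"dy":0,"dz":0,"roll":-1},{"hand":-1,"dx":0,"dy":0,"dz":0,"roll":-1},{"hand":-1,"dx":0,"dy":0,"dz":0,"roll":-1},{"hand":-1,"dx":0,"dy":0,"dz":0,"roll":-1},{"hand":-1,"dx":0,"dy":0,"dz":0,"roll":-1},{"hand":-1,"dx":0,"dy":0,"dz":0,"roll":-1},{"hand":-1,"dx":0,"dy":0,"dz":0,"roll":-1},{"hand":-1,"dx":0,"dy":0,"dz":0,"roll":-1}]';python3 -m pendant '[{"hand":-1,"dx":0,"dy":0,"dz":0,"roll":-0.8},{"hand":-1,"dx":0,"dy":0,"dz":0,"roll":-0.8},{"hand":-1,"dx":0,"dy":0,"dz":0,"roll":0},{"hand":-1,"dx":0,"dy":0,"dz":0,"roll":0}]'
python3 -c "
from h import *
go([.647,.321,.194])
im,w=wcloud(); np.save('w5.npy',w); save('w5.png',im)
p=w.reshape(-1,3);g=im.reshape(-1,3)
for lo,hi in((.165,.172),(.172,.19),(.12,.17),(.03,.12)):
  m=np.all((p>[.42,.28,lo])&(p<[.56,.45,hi]),1);k=p[m]
  print(lo,len(k),np.percentile(k,[2,50,98],axis=0).round(3).tolist() if len(k) else '', cv2.minAreaRect((k[:,:2]*1000).astype('f4')) if len(k)>5 else '')
"
```

```text
time: 16.13
tcp_pos: [0.6367, 0.0973, 0.2485]
tool_rot: [-0.583, 0.812, 0.0, -0.0]
ft_force: [0.3, 0.0, -1.2]
finger_gap: 0.107
grip_force: 30.0
time: 16.47
tcp_pos: [0.6367, 0.0969, 0.2484]
tool_rot: [-0.646, 0.764, 0.0, 0.0]
ft_force: [-0.2, -0.9, -1.1]
finger_gap: 0.108
grip_force: 30.0
tcp [0.6367 0.0969 0.2484] units [-8.91  1.08  2.18] y-angle 170.45 F [-0.2 -0.9 -1.1] gap 0.108 grip 30.0 t 16.5 q [-0.15  0.52 -0.1   1.54  0.05  1.08  2.71]
0.165 0  
0.172 0  
0.12 298 [[0.477, 0.316, 0.12], [0.485, 0.321, 0.134], [0.49, 0.35, 0.156]] ((487.14495849609375, 334.7397766113281), (41.69221878051758, 8.827579498291016), 68.0988998413086)
0.03 365 [[0.477, 0.316, 0.089], [0.488, 0.336, 0.105], [0.493, 0.368, 0.119]] ((488.0741882324219, 341.8760986328125), (55.92445755004883, 9.411539077758789), 71.40487670898438)
```

View pics/w5.png

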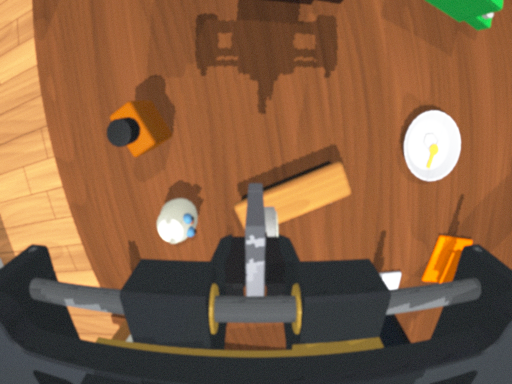

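The scene is undisturbed and the phone's +x face is a bare flat plane at x≈0.488, so that is the screen. Next, the presenting pose.

```bash
python3 -m pendant '[{"hand":-1,"dx":-0.7,"dy":0,"dz":0,"roll":0},{"hand":-1,"dx":-1,"dy":0,"dz":0,"roll":0},{"hand":-1,"dx":-1,"dy":0,"dz":0.2,"roll":0},{"hand":-1,"dx":-1,"dy":0.2,"dz":0.2,"roll":0},{"hand":-1,"dx":-1,"dy":0.2,"dz":0.3,"roll":0},{"hand":-1,"dx":-1,"dy":0.2,"dz":0.3,"roll":0},{"hand":-1,"dx":-1,"dy":0.2,"dz":0.3,"roll":0},{"hand":-1,"dx":-1,"dy":0.2,"dz":0.3,"roll":0}]';python3 -m pendant '[{"hand":-1,"dx":-0.7,"dy":0.1,"dz":0.3,"roll":-0.1},{"hand":-1,"dx":-0.4,"dy":0,"dz":0.2,"roll":0},{"hand":-1,"dx":0,"dy":0,"dz":0,"roll":0},{"hand":-1,"dx":0,"dy":0,"dz":0,"roll":0},{"hand":-1,"dx":0,"dy":0,"dz":0,"roll":0}]'
python3 -c "
from h import *
go([.648,.321,.194])
for c in('side','top'):
  im,w=cloud(c); save(c+'9.png',im); p=w.reshape(-1,3)
  for n in('watch_large','watch_small','lid_tab','phone'):
    for o in robot.outline_of(c,n)[:2]:
      k=w[o['region']];k=k[~np.isnan(k[:,0])];print(c,n,round(o['confidence'],2),o['xy'],len(k),np.percentile(k,[3,50,97],axis=0).round(3).tolist() if len(k) else '')
im=np.hstack([cv2.resize(cv2.imread('pics/side9.png')[60:300,120:360],(400,400)),cv2.resize(cv2.imread('pics/top9.png')[110:270,100:340],(600,400))])[:,:]
cv2.imwrite('pics/fin.png',cv2.resize(im,(800,320)))
wi,w=wcloud(); save('w9.png',wi)
"
```

```text
time: 17.18
tcp_pos: [0.6436, 0.2918, 0.2081]
tool_rot: [-0.646, 0.764, -0.0, -0.0]
ft_force: [0.5, -0.3, -1.4]
finger_gap: 0.109
grip_force: 30.0
time: 17.6
tcp_pos: [0.6469, 0.3154, 0.1964]
tool_rot: [-0.649, 0.761, -0.001, -0.0]
ft_force: [0.5, -0.5, -1.6]
finger_gap: 0.109
grip_force: 30.0
tcp [0.6469 0.3154 0.1964] units [-0.23 -0.01  0.1 ] y-angle 170.95 F [ 0.5 -0.5 -1.6] gap 0.109 grip 30.0 t 17.6 q [-0.45  0.7  -0.11  1.36  0.09  1.09  2.41]
side watch_small 0.54 [311.9, 249.4] 233 [[0.551, -0.236, 0.03], [0.564, -0.232, 0.056], [0.588, -0.209, 0.091]]
side watch_small 0.43 [192.9, 167.1] 668 [[0.428, 0.311, 0.001], [0.471, 0.335, 0.033], [0.502, 0.397, 0.175]]
side lid_tab 0.91 [340.7, 214.4] 2566 [[0.622, -0.292, 0.05], [0.658, -0.217, 0.11], [0.694, -0.141, 0.185]]
side lid_tab 0.9 [216.1, 268.6] 3406 [[0.224, -0.268, 0.055], [0.293, -0.207, 0.1], [0.37, -0.11, 0.103]]
side phone 0.85 [191.1, 168.0] 646 [[0.429, 0.308, 0.0], [0.471, 0.334, 0.03], [0.5, 0.395, 0.172]]
side phone 0.67 [157.0, 184.9] 682 [[0.278, 0.272, 0.0], [0.32, 0.298, 0.009], [0.363, 0.358, 0.177]]
top watch_large 0.5 [151.9, 156.9] 37 [[0.631, 0.293, 0.155], [0.638, 0.297, 0.187], [0.643, 0.307, 0.213]]
top watch_small 0.57 [309.8, 188.3] 35 [[0.557, -0.233, 0.049], [0.569, -0.225, 0.079], [0.581, -0.219, 0.094]]
top watch_small 0.44 [306.0, 180.8] 2648 [[0.5, -0.278, 0.006], [0.616, -0.2, 0.044], [0.685, -0.122, 0.182]]
top lid_tab 0.9 [307.7, 158.7] 1180 [[0.625, -0.285, 0.05], [0.657, -0.217, 0.177], [0.696, -0.145, 0.191]]
top lid_tab 0.9 [377.0, 274.3] 1908 [[0.22, -0.526, 0.064], [0.289, -0.448, 0.102], [0.355, -0.377, 0.107]]
```

View pics/fin.png

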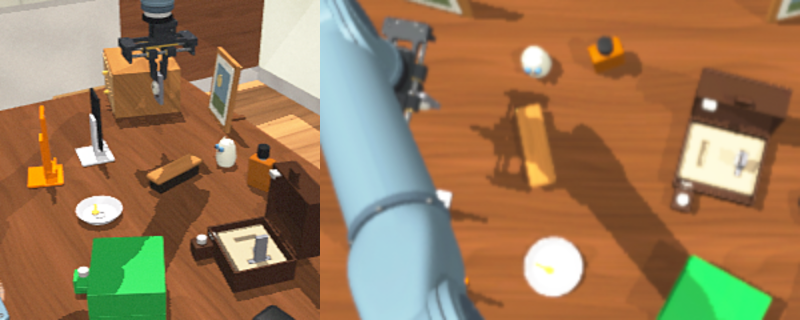

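```bash
python3 -m pendant '[{"hand":-1,"dx":-0.2,"dy":0,"dz":0.1,"roll":0},{"hand":-1,"dx":0,"dy":0,"dz":0,"roll":0},{"hand":-1,"dx":0,"dy":0,"dz":0,"roll":0},{"hand":-1,"dx":0,"dy":0,"dz":0,"roll":0},{"hand":-1,"dx":0,"dy":0,"dz":0,"roll":0},{"hand":-1,"dx":0,"dy":0,"dz":0,"roll":0}]'
python3 -c "
from h import *
n=np.array([np.cos(np.radians(-9)),np.sin(np.radians(-9))]);o=np.array([.481,.348])
a=np.loadtxt('sideph.txt')
for lo,hi in((.03,.06),(.06,.11),(.13,.18)):
  for nm,f in(('light',a[:,3:].min(1)>110),('dark',a[:,3:].max(1)<80)):
    k=a[f&(a[:,2]>lo)&(a[:,2]<hi)]; print('side',lo,nm,len(k),np.percentile((k[:,:2]-o)@n,[5,50,95]).round(3) if len(k) else '')
w=np.load('w5.npy').reshape(-1,3);g=cv2.imread('pics/w5.png').reshape(-1,3)
m=np.all((w>[.45,.3,.06])&(w<[.53,.4,.17]),1);print('wrist',m.sum(),np.percentile((w[m][:,:2]-o)@n,[5,50,95]).round(3),np.median(g[m],0))
go([.648,.321,.194]);print(np.abs(robot.get_state()['joint_velocities']).max())"
```

```text
time: 18.65
tcp_pos: [0.6467, 0.3227, 0.1935]
tool_rot: [-0.65, 0.76, -0.0, 0.0]
ft_force: [-0.3, 0.1, -0.7]
finger_gap: 0.111
grip_force: 30.0
side 0.03 light 47 [-0.016 -0.011  0.013]
side 0.03 dark 19 [-0.006 -0.003  0.001]
side 0.06 light 62 [-0.015 -0.013 -0.006]
side 0.06 dark 38 [-0.006 -0.003  0.002]
side 0.13 light 0 
side 0.13 dark 98 [-0.006 -0.004  0.002]
wrist 663 [0.002 0.008 0.009] [37. 31. 27.]
tcp [0.6467 0.3227 0.1935] units [ 0.06 -0.06 -0.02] y-angle 171.09 F [-0.3  0.1 -0.7] gap 0.111 grip 30.0 t 18.6 q [-0.46  0.71 -0.12  1.35  0.09  1.09  2.4 ]
0.001451654021581998
```

The tall support is behind the phone on its -x side and the dark screen faces the dial. The arm is still, so I hand in.

```bash
python3 -c "
from plant import robot
print(robot.hand_in())"
```

```text
the job is handed in; nothing more can be done
None
```

I handed the job in with the larger watch gripped and still, upright and facing the phone's front lens from about 15 cm; the box is open, the smaller watch is in its slot, and nothing else on the dresser looked disturbed, but the hand-in returned no verdict.

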